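# Grade a guide pin in the progressive ring gauge

## Task

Grade the guide pin that stands in the front pocket of the pick-up rack (the one nearest the robot): lower it gently, nose first and without dropping or forcing it, through the rings of the ring gauge until one of them stops it, and hold it pressed lightly there for a moment to be sure that the ring is really too small and the pin is not just caught on an edge. Then draw it out and stand it in the pocket of the grading rack that has as many dots as that ring's shelf, its collar down on the plate, and leave the other two pins and the things on the bench where they are.

Things in the scene. Friction and masses are not known exactly. Their poses are not given: they have to be found in the camera images.
- pin_a_knob (a point): one of three unmarked steel guide pins in the pick-up rack, 156 mm long: shank 104 mm (20, 17 or 14 mm thick, not known which; tapered nose 3.5 mm long, 2 mm off the radius), collar 32 mm wide and 4 mm thick, round knob 22 mm wide and 48 mm high on top. About 0.15 kg. This point: middle of the knob on the axis, 28 mm above the collar's underside, 132 mm above the nose tip; z up the axis
- pin_b_knob (a point): one of three unmarked steel guide pins in the pick-up rack, 156 mm long: shank 104 mm (20, 17 or 14 mm thick, not known which; tapered nose 3.5 mm long, 2 mm off the radius), collar 32 mm wide and 4 mm thick, round knob 22 mm wide and 48 mm high on top. About 0.15 kg. This point: middle of the knob on the axis, 28 mm above the collar's underside, 132 mm above the nose tip; z up the axis
- pin_c_knob (a point): one of three unmarked steel guide pins in the pick-up rack, 156 mm long: shank 104 mm (20, 17 or 14 mm thick, not known which; tapered nose 3.5 mm long, 2 mm off the radius), collar 32 mm wide and 4 mm thick, round knob 22 mm wide and 48 mm high on top. About 0.15 kg. This point: middle of the knob on the axis, 28 mm above the collar's underside, 132 mm above the nose tip; z up the axis
- gauge: ring gauge, fixed: dark base 112 x 112 x 12 mm, four posts 38 mm from the middle in x and y, four aluminium shelves (94 mm square) with one steel ring each on a common upright axis. Origin: on that axis at bench level; z up, -x its front. Dots on the shelves' front edges: top none, second one, third two, lowest three. Spoiled by a push of over 18 N (35 N in the wedging contact)
- gauge_mouth (a point): gauge axis, 120 mm above the bench, about level with the top ring. Nominal upper faces of the rings 120, 92, 64, 36 mm above the bench, but each shelf is clamped by hand up to 4.5 mm higher or lower; bores 21.5, 18.5, 15.5, 12.5 mm from the top down. Each ring 48 mm wide, 8 mm high, with a conical lead-in 4 mm deep, 2.4 mm wider all round at its top; screws stand 3 mm over it
- gauge_foot (a point): gauge axis, 36 mm above the bench, about level with the lowest ring. Each ring floats by itself up to 2.5 mm each way in x and y (friction about 0.5 N), starts off-centre, and is drawn into line by its lead-in when a pin presses lightly. A pin too thick for a ring seats in its lead-in, nose tip about 6 mm below that ring's upper face
- rack: pick-up rack, fixed, left or right of the gauge: plain aluminium plate 166 x 60 mm, upper face 114 mm above the bench, three 24 mm holes in a row at x = -45 (front pocket, nearest the robot), 0 and +45 mm. A pin hangs in each, collar on the plate, up to 1.5 mm off the hole's middle. Origin: under its middle at bench level; z up, x along the row away from the robot
- grades: grading rack, fixed, empty, on the gauge's other side: the same aluminium rack (plate 166 x 60 mm, 114 mm above the bench, 24 mm holes at x = -45, 0, +45 mm) with black dots beside the holes: one at the front hole (x = -45), two at the middle, three at the rear. Origin: under its middle at bench level; z up, x along the row away from the robot
- vial: bystander, loose: a capped amber sample vial, 25 mm wide and 51 mm high, standing behind the work; origin under its middle
- bar: bystander, loose: a small white bar with three holes, 12 x 70 x 12 mm, lying near the bench's front edge; origin under its middle
Not all that is in view belongs to the job. What is shaped like the part that bears pin_c_knob but yellow is not meant.

How it is judged:
By the outcome, as a careful person would: the job done as asked, in the order asked, and still so for the second after the job is handed in, with the robot touching nothing.
It also fails if it takes over 54 s, if anything falls off the work surface, if the arm or the gripper's body presses on something with over 40 N, if the wrist force passes 120 N, or if a joint passes its speed limit or range.

## Robot

A 6-joint arm with a two-finger parallel gripper is mounted at the origin on a cart in front of the work surface, level with it; the furniture and walls round the work are solid. World frame = base frame: x ahead of the robot, y to its left, z up, the work surface at z = 0. Lengths are in m, angles in degrees, forces in N, time in s.
With the tool pointing down it reaches from about 0.275 to 0.725 m from the base axis. Payload 15.9 kg.
Tool frame: the origin (TCP) lies at the very end of the fingers, on their centre line; the grasp point (between the pads) lies 19 mm behind it; z points along the fingers, y is the direction in which the jaws open and shut (so a half turn about z gives the same grasp; the last joint's range is limited). The gripper opens to 85 mm and grips with 20 to 120 N. Pads are 22 mm wide; open, the fingers measure 114 mm over their backs; the gripper's body (76 mm by 85 mm) begins 54 mm behind the grasp point. The pads swing forward as they close: fully open they stand 13 mm farther back than shut.
Start: joints at [66.062, 12.198, -1.971, 75.831, 0, 90], TCP at [0.203, 0.457, 0.231] pointing down, gripper open.
Joint ranges: [-170.91, 170.91], [-42.67, 98.43], [-65.05, 77.54], [-120.47, 116.71], [-90, 82.35], [-180, 180]. Speed limits (degrees/s): [108.29, 108.29, 136.94, 147.25, 180, 180].

## Interface

Orientations are given as a 3x3 rotation matrix whose columns are the frame's x, y, z axes.
In Python, from workcell import robot gives the robot as it stands. The module is installed in compiled form; this text tells all that it offers.
- The arm moves only by the shell command python3 -m pendant 'ROWS' [FORCE]. ROWS is JSON, a list of rows, each a list of 7 numbers: the shift along the tool's x, y, z in cm, then the turn, a rotation vector about the tool's x, y, z in rad, then the closure in counts, from 0 (fully open) to 255 (shut). In form: [[tx, ty, tz, wx, wy, wz, hand], ...]. A call has 1 to 8 rows; each row shifts and turns the pose as measured when the row begins, along the tool's axes as they then stand; what a row does not reach is not made up. A row lasts 1/10 s, in which the tool goes at most 50 mm and 8.59 degrees, less where a joint would pass 70% of its speed; a pose out of reach is approached as far as the arm can. A call is refused whole if a number of a shift passes 5 or a number of a turn 0.15, either way. A call with a gripper value outside its range is refused whole. The fingers move at their own pace and stop on an object; FORCE is the grip in N (left out, the last holds). Time passes only in rows, so rows that do not move let the fingers close. It gives the time, the measured TCP pose, the force and the opening at its end, in the units of the state.
- robot.read_state(): the state, without advancing time (a new reading comes with each control period).
- robot.snapshot(name): name is "scene" or "side" or "wrist"; returns a dict with "frame" (480x640x3 uint8, red, green, blue), "depth" (480x640 float32, m along the optical axis (not along the pixel's ray), 0 where there is no reading), "fx", "fy", "cx", "cy" (pixels), "world_to_cam" (4x4, takes a point from world to camera coordinates). Camera axes: x right, y up, looking along -z (the intrinsics and any distortion apply to the point x, -y, -z); pixel columns grow to the right and rows downward; lengths in m; the calibration is good to about 2 mm. A picture is of the moment at which its call begins.
- robot.sign_off(): hands the job in, once; it reports no verdict.
The state is a dict: "time_s": time; "joint_positions": joint angles; "qvel": joint speeds; "effort": joint torques, N m; "position": TCP position; "orientation": TCP orientation; "wrist_force": force on the tool from outside, world axes, zero at the start; "moment": the same for the moment, N m; "width": opening from 0.0 (shut) to 1.0 (fully open).
Only numpy, scipy, OpenCV 4.12 (cv2) and the standard library are available. Lean on these libraries where they do the work, as an engineer would, in place of code of your own. Each camera call takes 0.05 s, during which the arm holds its last target. There are 200 camera calls.

## Working session

There is one attempt and no reset: what is moved stays moved. The work goes in short steps, Python scripts to look and compute and a shell command to move; the robot and the scene stay as the last step left them, time stands still between calls to the robot, and variables do not carry over. Pictures are saved under pics/ and viewed, about 8 in all and at most 12, crops included, and the job is handed in when it is done.

```bash
mkdir -p pics; cat > h.py <<'E'
import numpy as np, cv2
from workcell import robot
def snap(n):
    return robot.snapshot(n)
def save(s,name,crop=None,scale=1):
    f=cv2.cvtColor(s["frame"],cv2.COLOR_RGB2BGR)
    if crop: x0,y0,x1,y1=crop; f=f[y0:y1,x0:x1]
    if scale!=1: f=cv2.resize(f,None,fx=scale,fy=scale,interpolation=cv2.INTER_CUBIC)
    cv2.imwrite("pics/"+name,f)
def ray(s,u,v):
    T=np.linalg.inv(s["world_to_cam"]); d=np.array([(u-s["cx"])/s["fx"],-(v-s["cy"])/s["fy"],-1.])
    return T[:3,3],T[:3,:3]@d
def onz(s,u,v,z):
    o,d=ray(s,u,v); return o+d*(z-o[2])/d[2]
def pt(s,u,v):
    o,d=ray(s,u,v); return o+d*float(s["depth"][int(v),int(u)])
def proj(s,p):
    q=s["world_to_cam"]@np.r_[p,1]; return s["cx"]+s["fx"]*q[0]/-q[2], s["cy"]-s["fy"]*q[1]/-q[2]
def cloud(s):
    v,u=np.mgrid[:480,:640]; T=np.linalg.inv(s["world_to_cam"]); z=s["depth"].astype(float)
    c=np.stack([(u-s["cx"])/s["fx"]*z,-(v-s["cy"])/s["fy"]*z,-z],-1)
    P=c@T[:3,:3].T+T[:3,3]; P[z==0]=np.nan; return P
E
python3 - <<'E'
from h import *
import pickle
for n in("scene","side","wrist"):
    s=snap(n); save(s,n+"0.png"); pickle.dump(s,open(n+"0.pkl","wb"))
    T=np.linalg.inv(s["world_to_cam"]);print(n,s["fx"],s["cx"],s["cy"],T[:3,3].round(3),(-T[:3,2]).round(2),T[:3,0].round(2), (s["depth"]>0).mean(), [k for k in s])
print(robot.read_state())
E
```

```text
scene 454.3772996879832 320.272904560554 235.84462241953779 [0.069 0.288 0.758] [ 0.51 -0.41 -0.76] [-0.64 -0.77 -0.01] 0.9959114583333334 ['frame', 'depth', 'fx', 'fy', 'cx', 'cy', 'world_to_cam']
side 512.9147086044984 322.4043247159167 237.51218458808228 [ 0.293 -0.769  0.605] [ 0.24  0.81 -0.54] [ 0.96 -0.28  0.  ] 0.9960026041666666 ['frame', 'depth', 'fx', 'fy', 'cx', 'cy', 'world_to_cam']
wrist 361.1374299646318 322.1999380919322 239.9404800630576 [0.138 0.486 0.374] [ 0.25 -0.11 -0.96] [ 0.41  0.91 -0.  ] 0.9957845052083333 ['frame', 'depth', 'fx', 'fy', 'cx', 'cy', 'world_to_cam']
{'time_s': 0.15, 'joint_positions': array([ 6.60611715e+01,  1.22171836e+01, -1.99784016e+00,  7.58294169e+01,
       -4.20261403e-04,  8.99997549e+01]), 'qvel': array([-0.01245688, -0.08490335,  0.19372608, -0.12906563,  0.00313196,
        0.07964482]), 'effort': array([-9.47820372e-04, -6.86402392e+01,  4.87246764e+01,  1.31629696e-02,
       -7.17381431e-05,  6.91258251e-07]), 'position': array([0.20278734, 0.45677397, 0.23095464]), 'orientation': array([[-9.13980925e-01,  4.05757039e-01, -3.08018975e-04],
       [ 4.05757156e-01,  9.13980647e-01, -7.11891551e-04],
       [-7.33162521e-06, -7.75636201e-04, -9.99999699e-01]]), 'wrist_force': array([ 0.07889502, -0.05142302, -0.52945528]), 'moment': array([-0.0883739 , -0.01524152, -0.03129639]), 'width': 1.0035659217688702}
```

View pics/scene0.png

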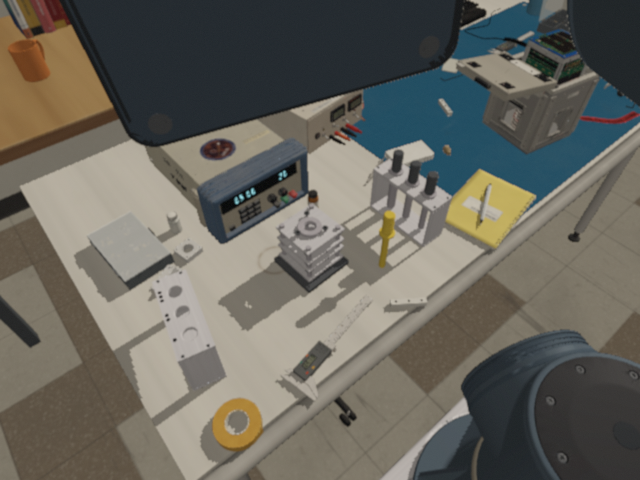

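View pics/side0.png

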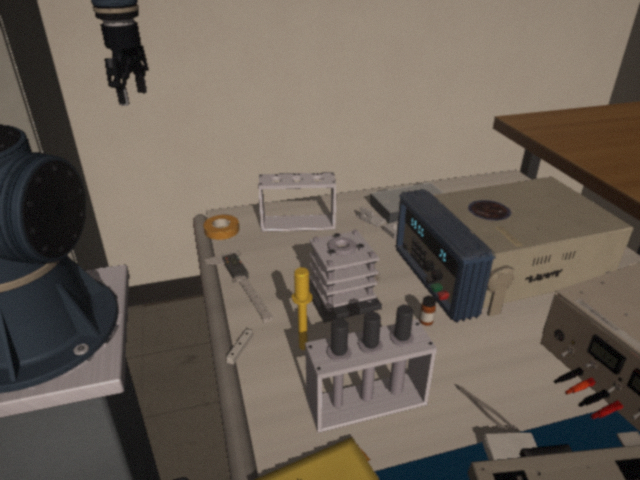

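```bash
python3 - <<'E'
from h import *
import pickle
from scipy.ndimage import label
S={n:pickle.load(open(n+"0.pkl","rb")) for n in("scene","side","wrist")}
for n in("scene","side"):
    s=S[n];P=cloud(s);f=s["frame"].astype(int);br=f.max(-1)
    inb=(P[...,0]>.2)&(P[...,0]<.8)&(abs(P[...,1])<.45)
    # knobs
    m=inb&(P[...,2]>.125)&(P[...,2]<.175)&(br<110)
    L,k=label(m)
    for i in range(1,k+1):
        q=P[L==i]
        if len(q)>60: 
            v,u=np.nonzero(L==i); top=q[q[:,2]>.16]
            print(n,"dark",len(q),u.mean().round(),v.mean().round(),q.mean(0).round(4),q.min(0).round(3),q.max(0).round(3))
    m=inb&(P[...,2]>.108)&(P[...,2]<.119)
    L,k=label(m)
    for i in range(1,k+1):
        q=P[L==i]
        if len(q)>150:
            v,u=np.nonzero(L==i); r=cv2.minAreaRect((q[:,:2]*1000).astype(np.float32))
            print(n,"plate",len(q),u.mean().round(),v.mean().round(),np.median(q[:,2]).round(4),r)
    save(s,n+"_c.png",(250,120,450,270) if n=="scene" else (230,150,450,440),4 if n=="scene" else 2)
def knobfit(s):pass
E
python3 - <<'E'
import cv2,numpy as np
a=cv2.imread('pics/scene_c.png');b=cv2.imread('pics/side_c.png')
a=cv2.resize(a,(440,330));h=580
o=np.zeros((580,800,3),np.uint8);a=a[:,:360];o[:330,:360]=a;o[:580,360:800]=b[:580,:440]
w=cv2.resize(cv2.imread('pics/wrist0.png'),(320,240));o[335:575,:320]=w
cv2.imwrite('pics/combo1.png',o)
E
```

```text
scene dark 2647 251.0 171.0 [ 0.7119 -0.0553  0.1392] [ 0.686 -0.194  0.125] [0.758 0.061 0.146]
scene dark 185 397.0 160.0 [ 0.5357 -0.2977  0.1499] [ 0.527 -0.309  0.125] [ 0.547 -0.292  0.17 ]
scene dark 211 414.0 171.0 [ 0.4898 -0.2996  0.1505] [ 0.482 -0.315  0.125] [ 0.501 -0.293  0.168]
scene dark 232 431.0 181.0 [ 0.4459 -0.3007  0.1517] [ 0.438 -0.315  0.126] [ 0.458 -0.294  0.169]
scene plate 1288 413.0 186.0 0.1149 ((494.2524108886719, -304.423583984375), (167.5932159423828, 63.365203857421875), 0.5982682108879089)
scene plate 182 258.0 183.0 0.1107 ((699.5000610351562, -64.55343627929688), (7.900374889373779, 199.01361083984375), 1.9633049964904785)
scene plate 1635 310.0 228.0 0.1106 ((533.905517578125, -64.57240295410156), (96.20623016357422, 95.50264739990234), 2.992579698562622)
scene plate 2960 183.0 316.0 0.1143 ((520.5739135742188, 215.2766571044922), (60.08490753173828, 168.40789794921875), 77.3936996459961)
side dark 4170 455.0 226.0 [ 0.7361 -0.0865  0.1363] [ 0.689 -0.195  0.125] [0.8   0.056 0.146]
side dark 523 404.0 321.0 [ 0.5398 -0.3098  0.1507] [ 0.531 -0.316  0.125] [ 0.553 -0.294  0.168]
side dark 533 371.0 328.0 [ 0.4942 -0.3113  0.1508] [ 0.485 -0.318  0.125] [ 0.507 -0.295  0.168]
side dark 549 339.0 335.0 [ 0.4502 -0.3123  0.1512] [ 0.441 -0.319  0.125] [ 0.463 -0.296  0.168]
side plate 1086 296.0 180.0 0.1141 ((523.1694946289062, 214.4595947265625), (66.80948638916016, 166.42132568359375), 78.02630615234375)
side plate 1552 343.0 249.0 0.1104 ((537.1779174804688, -65.04936218261719), (95.17155456542969, 98.33464050292969), 3.3441781997680664)
side plate 183 474.0 270.0 0.114 ((729.81689453125, -185.30455017089844), (20.14609146118164, 65.8080825805664), 87.74376678466797)
side plate 3411 368.0 351.0 0.1144 ((497.6098327636719, -305.3109436035156), (167.48251342773438, 64.24476623535156), 0.15549355745315552)
```

View pics/combo1.png

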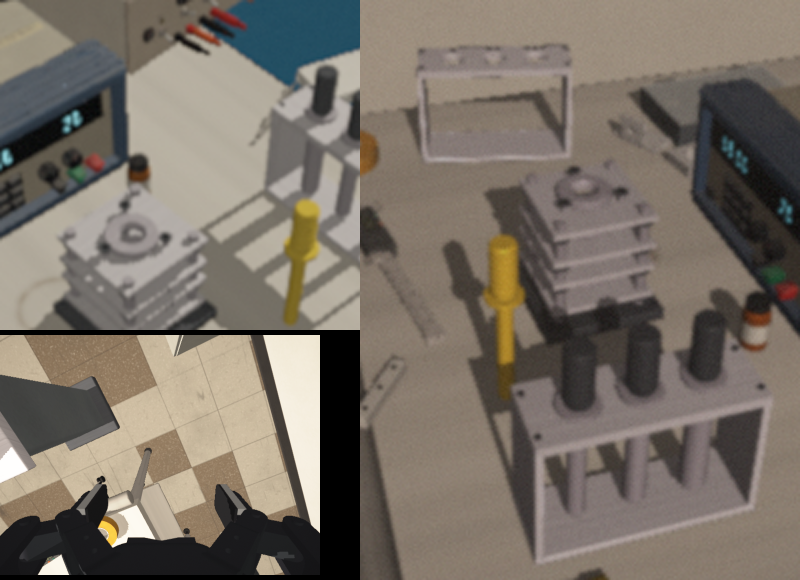

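The candidates are the three black knobs in the pick-up rack and the yellow look-alike.

| Pin | Scene px | Side px |
|---|---|---|
| Front | (431,181) | (339,335) |
| Middle | (414,171) | (371,328) |
| Rear | (397,160) | (404,321) |
| Yellow look-alike, on the bench | (387,235) | (302,300) |

The smallest x (0.450) and the lowest position in the scene view put the front pin at (431,181), at (0.450, -0.3055). The enlarged crop confirms it. The gauge is near (0.5355, -0.065), and the empty grading rack is near (0.522, 0.215) with a yaw of about -12.5°.

I'm moving over the front pin now.

```bash
python3 -m pendant '[[-2.6,-3,0,0,0,-0.139,0],[-2.2,-3.3,0,0,0,-0.139,0],[-1.7,-3.6,0,0,0,-0.139,0],[-1.2,-3.8,0,0,0,0,0],[-1.2,-3.8,0,0,0,0,0],[-1.2,-3.8,0,0,0,0,0],[-1.2,-3.8,0,0,0,0,0],[-1.2,-3.8,0,0,0,0,0]]' 50
```

```text
time_s: 0.95
position: [0.3015, 0.1463, 0.2289]
orientation: [[-1.0, -0.023, -0.002], [-0.023, 1.0, -0.003], [0.002, -0.003, -1.0]]
wrist_force: [0.5, 1.1, 0.8]
width: 1.0
```

```bash
python3 -m pendant '[[-1.3,-3.8,0,0,0,0.012,0],[-1.3,-3.8,0,0,0,0.011,0],[-1.3,-3.8,0,0,0,0,0],[-1.3,-3.8,0,0,0,0,0],[-1.3,-3.8,0,0,0,0,0],[-1.3,-3.8,0,0,0,0,0],[-1.3,-3.8,0,0,0,0,0],[-1.3,-3.8,0,0,0,0,0]]' && python3 -m pendant '[[-1.3,-3.8,0,0,0,0,0],[-1.2,-3.8,0,0,0,0,0],[-1,-3.5,0,0,0,0,0],[-0.5,-2,0,0,0,0,0],[0,0,0,0,0,0,0]]'
python3 - <<'E'
from h import *
s=snap("wrist");save(s,"w1.png");P=cloud(s);f=s["frame"];st=robot.read_state()
print(st["position"],st["orientation"].round(4),st["wrist_force"])
print(proj(s,[.45,-.3055,.166]),proj(s,[.4935,-.305,.166]))
for x in(.45,.495,.54):
    m=(np.hypot(P[...,0]-x,P[...,1]+.305)<.02)&(P[...,2]>.16)&(P[...,2]<.175)
    q=P[m];v,u=np.nonzero(m);c,r=cv2.minEnclosingCircle((q[:,:2]*1000).astype(np.float32));print(x,len(q),q.mean(0),c,r,u.mean(),v.mean())
E
```

```text
time_s: 1.75
position: [0.4073, -0.1716, 0.2298]
orientation: [[-1.0, 0.001, 0.001], [0.001, 1.0, -0.002], [-0.001, -0.002, -1.0]]
wrist_force: [0.3, 1.2, 0.8]
width: 0.995
time_s: 2.25
position: [0.4474, -0.313, 0.2277]
orientation: [[-1.0, 0.006, -0.001], [0.006, 1.0, -0.001], [0.001, -0.001, -1.0]]
wrist_force: [-0.2, 0.9, -0.7]
width: 1.0
[ 0.44715637 -0.31192302  0.22774302] [[-1.0e+00  5.9e-03 -1.7e-03]
 [ 5.9e-03  1.0e+00 -9.0e-04]
 [ 1.7e-03 -9.0e-04 -1.0e+00]] [-0.83638218  0.22098182 -0.86319632]
(np.float64(334.28523217732504), np.float64(263.76092013761195)) (np.float64(334.91639977503246), np.float64(328.48120411034483))
0.45 1039 [ 0.44833766 -0.30526541  0.16609591] (449.7508850097656, -305.34417724609375) 11.306302070617676 334.6910490856593 261.1597690086622
0.495 923 [ 0.49209919 -0.30421587  0.16590568] (493.7560119628906, -304.0910949707031) 11.2008056640625 336.1592632719393 326.3997833152763
0.54 843 [ 0.53753011 -0.30309593  0.16564339] (539.4823608398438, -303.059814453125) 11.15371036529541 337.5682087781732 387.1459074733096
```

View pics/w1.png

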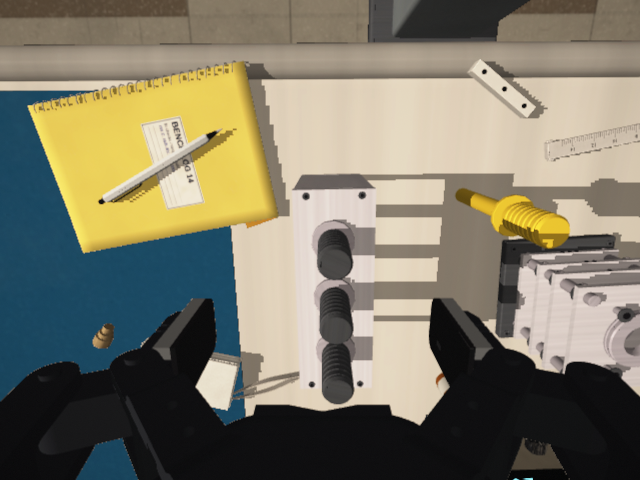

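The wrist view puts the front knob top at (335,261), the nearest of the three black knobs. That gives (0.449, -0.3055, 0.166), which agrees with the fixed cameras, so I'm descending to grip it.

```bash
python3 -m pendant '[[-0.2,0.65,1,0,0,0.006,0],[0,0,3,0,0,0,0],[0,0,3,0,0,0,0],[0,0,2,0,0,0,0],[0,0,1,0,0,0,0],[0,0,0,0,0,0,0]]' 50; python3 - <<'E'
from h import *
st=robot.read_state();print(st["position"].round(4),st["wrist_force"].round(2),st["orientation"].round(4))
E
```

```text
time_s: 2.9
position: [0.4485, -0.2977, 0.1228]
orientation: [[-1.0, 0.009, -0.001], [0.009, 1.0, 0.0], [0.001, 0.0, -1.0]]
wrist_force: [0.5, 0.7, 0.9]
width: 0.997
[ 0.4485 -0.2977  0.1228] [0.54 0.7  0.94] [[-1.0e+00  9.0e-03 -1.3e-03]
 [ 9.0e-03  1.0e+00  2.0e-04]
 [ 1.3e-03  1.0e-04 -1.0e+00]]
```

```bash
python3 -m pendant '[[0,-0.7,-0.4,0,0,0.008,0],[0,0,0,0,0,0,0],[0,0,0,0,0,0,0]]'; python3 -m pendant '[[0,0,0,0,0,0,0]]'
```

```text
time_s: 3.2
position: [0.4495, -0.3049, 0.1296]
orientation: [[-1.0, 0.017, 0.001], [0.017, 1.0, -0.001], [-0.001, -0.001, -1.0]]
wrist_force: [-0.1, 0.9, -0.2]
width: 0.996
time_s: 3.3
position: [0.4499, -0.3053, 0.1303]
orientation: [[-1.0, 0.017, 0.002], [0.017, 1.0, -0.002], [-0.002, -0.002, -1.0]]
wrist_force: [0.0, 0.7, 0.6]
width: 1.0
```

```bash
python3 -m pendant '[[0,0,0.35,0,0,-0.017,0],[0,0,0,0,0,0,0],[0,0,0,0,0,0,200],[0,0,0,0,0,0,255],[0,0,0,0,0,0,255],[0,0,0,0,0,0,255],[0,0,0,0,0,0,255],[0,0,0,0,0,0,255]]' 50; python3 -m pendant '[[0,0,0,0,0,0,255],[0,0,0,0,0,0,255]]'
```

```text
time_s: 4.1
position: [0.4501, -0.3056, 0.1273]
orientation: [[-1.0, -0.001, 0.003], [-0.001, 1.0, -0.003], [-0.003, -0.003, -1.0]]
wrist_force: [-0.1, -0.9, -0.3]
width: 0.243
time_s: 4.3
position: [0.4501, -0.3056, 0.1272]
orientation: [[-1.0, -0.001, 0.003], [-0.001, 1.0, -0.003], [-0.003, -0.003, -1.0]]
wrist_force: [0.5, 0.3, 1.3]
width: 0.248
```

```bash
python3 -m pendant '[[0,0,-1,0,0,0,255],[0,0,-2,0,0,0,255],[0,0,-2.5,0,0,0,255],[0,0,-3,0,0,0,255],[0,0,-3,0,0,0,255],[0,0,-3,0,0,0,255],[0,0,-1.5,0,0,0,255],[0,0,0,0,0,0,255]]';  python3 - <<'E'
from h import *
s=snap("side");save(s,"s2.png",(240,180,480,430),2.4)
st=robot.read_state();print(st["position"].round(4),st["wrist_force"].round(2))
s=snap("scene");P=cloud(s);f=s["frame"].astype(int)
m=(f[...,0]>150)&(f[...,2]<90)&(P[...,2]>.11)&(P[...,2]<.2)&(P[...,1]>-.2)&(P[...,1]<0)
q=P[m];print("yellow",len(q),q.mean(0),q.max(0))
E
```

```text
time_s: 5.1
position: [0.4482, -0.3041, 0.297]
orientation: [[-1.0, -0.001, 0.002], [-0.001, 1.0, -0.002], [-0.002, -0.002, -1.0]]
wrist_force: [-0.4, 0.1, -1.4]
width: 0.246
[ 0.4481 -0.3041  0.296 ] [-0.02 -0.28 -1.02]<stdin>:6: RuntimeWarning: Mean of empty slice.
  ret = um.true_divide(
Traceback (most recent call last):
ValueError: zero-size array to reduction operation maximum which has no identity
```

View pics/s2.png

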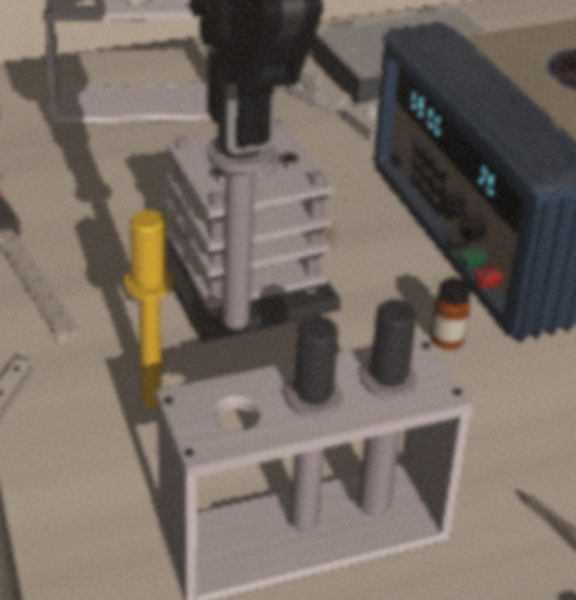

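Pin lifted upright out of the front pocket: its nose is at crop (236,325), the pocket at (237,412) is empty, and the other two pins are undisturbed. Next I'll move close to the gauge.

```bash
python3 -m pendant '[[-0.6,1.5,0,0,0,0,255],[-1,3,0,0,0,0,255],[-1,3,0,0,0,0,255],[-1,3,0,0,0,0,255],[-1,3,0,0,0,0,255],[-0.8,2.5,0,0,0,0,255],[-0.4,1,0,0,0,0,255],[0,0,0,0,0,0,255]]'; python3 -m pendant '[[0,0,0,0,0,0,255]]'; python3 - <<'E'
from h import *
s=snap("wrist");save(s,"w3.png");P=cloud(s)
st=robot.read_state();print(st["position"].round(4),st["wrist_force"].round(2))
print("exp axis px",proj(s,[.5355,-.065,.12]))
m=(np.hypot(P[...,0]-.5355,P[...,1]+.065)<.09)&(P[...,2]>.10)&(P[...,2]<.13)
print(m.sum(),np.percentile(P[m][:,2],[1,10,50,90,99]).round(4))
m2=m&(P[...,2]<.1135);q=P[m2];print(cv2.minAreaRect((q[:,:2]*1000).astype(np.float32)))
h,e=np.histogram(P[m][:,2],24);print(dict(zip((e*1e3).round(1),h)))
E
```

```text
time_s: 6.0
position: [0.5044, -0.1221, 0.2854]
orientation: [[-1.0, -0.0, -0.013], [-0.001, 1.0, 0.005], [0.013, 0.005, -1.0]]
wrist_force: [0.7, -0.7, -1.1]
width: 0.238
time_s: 6.1
position: [0.5041, -0.1221, 0.2849]
orientation: [[-1.0, -0.001, -0.014], [-0.001, 1.0, 0.005], [0.014, 0.005, -1.0]]
wrist_force: [-0.7, -0.3, -1.0]
width: 0.246
[ 0.5041 -0.1223  0.2849] [-0.53  1.14 -1.91]
exp axis px (np.float64(384.3439941356362), np.float64(257.7918922064674))
8661 [0.1082 0.1093 0.1105 0.1184 0.1212]
((534.5538940429688, -63.5235481262207), (94.81338500976562, 94.33832550048828), 3.1689391136169434)
{np.float64(101.6): np.int64(2), np.float64(102.5): np.int64(1), np.float64(103.3): np.int64(1), np.float64(104.2): np.int64(9), np.float64(105.1): np.int64(8), np.float64(106.0): np.int64(21), np.float64(106.8): np.int64(16), np.float64(107.7): np.int64(101), np.float64(108.6): np.int64(950), np.float64(109.5): np.int64(2699), np.float64(110.3): np.int64(1969), np.float64(111.2): np.int64(415), np.float64(112.1): np.int64(62), np.float64(113.0): np.int64(34), np.float64(113.8): np.int64(33), np.float64(114.7): np.int64(90), np.float64(115.6): np.int64(178), np.float64(116.5): np.int64(337), np.float64(117.3): np.int64(708), np.float64(118.2): np.int64(517), np.float64(119.1): np.int64(199), np.float64(120.0): np.int64(177), np.float64(120.9): np.int64(108), np.float64(121.7): np.int64(26)}
```

View pics/w3.png

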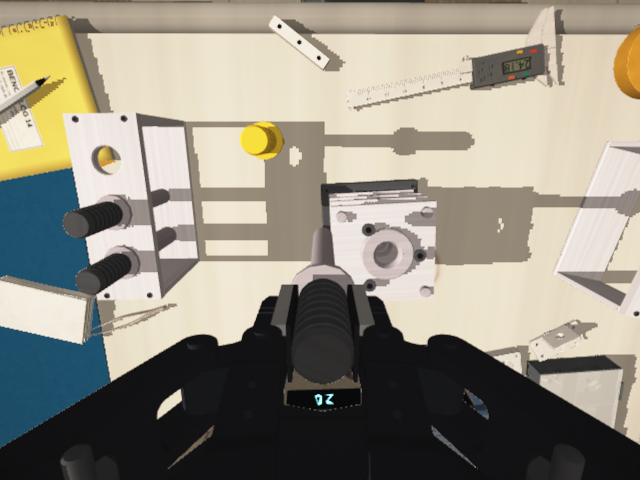

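The wrist view shows the top ring at (388,254) with its plate centred near (0.535, -0.0645). The top ring face is about 0.118 m high. The pin is held straight between the pads. I'll go over the axis and remove the slight tilt.

```bash
python3 -m pendant '[[-0.6,1.1,0,0.005,-0.014,0,255],[-1,1.8,0,0,0,0,255],[-0.9,1.6,0,0,0,0,255],[-0.4,0.8,1,0,0,0,255],[0,0,1,0,0,0,255],[0,0,0,0,0,0,255]]'; python3 -m pendant '[[0,0,0,0,0,0,255],[0,0,0,0,0,0,255]]'; python3 - <<'E'
from h import *
import pickle
s=pickle.load(open("side0.pkl","rb"))
st=robot.read_state();R=st["orientation"];p=st["position"];print(p.round(4),R.round(4).tolist(),st["wrist_force"].round(2)); print("nose",p+.1172*R[:,2])
s=snap("side");P=cloud(s)
save(s,"s4.png",(280,120,420,320),3)
print("side px nose est",proj(s,p+.1172*R[:,2]),"axis .118",proj(s,[.535,-.0645,.118]))
E
```

```text
time_s: 6.75
position: [0.5339, -0.0701, 0.2625]
orientation: [[-1.0, 0.006, 0.003], [0.006, 1.0, -0.001], [-0.003, -0.001, -1.0]]
wrist_force: [-1.2, -0.5, -1.6]
width: 0.246
time_s: 6.95
position: [0.5331, -0.0711, 0.2621]
orientation: [[-1.0, 0.007, 0.002], [0.007, 1.0, -0.001], [-0.002, -0.001, -1.0]]
wrist_force: [0.4, -0.5, -1.2]
width: 0.244
[ 0.5331 -0.0711  0.2621] [[-1.0, 0.0071, 0.0022], [0.0071, 1.0, -0.0011], [-0.0023, -0.0011, -1.0]] [ 0.35 -0.55 -1.23]
nose [ 0.53341023 -0.07127016  0.14494947]
side px nose est (np.float64(342.4167194582818), np.float64(233.1301933943101)) axis .118 (np.float64(341.67985122292885), np.float64(244.19774471624334))
```

View pics/s4.png

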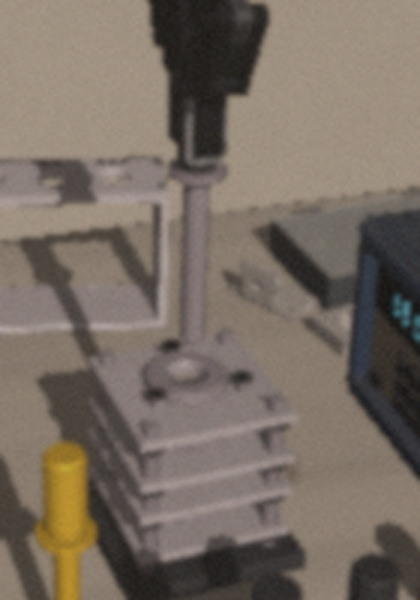

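```bash
cat > shank.py <<'E'
from h import *
st=robot.read_state();R=st["orientation"];p=st["position"]
for n in("side","scene"):
    s=snap(n);g=cv2.GaussianBlur(cv2.cvtColor(s["frame"],cv2.COLOR_RGB2GRAY),(0,0),1).astype(float)
    P=cloud(s)
    for dz in(.03,.05,.07,.09,.105):   # distance below TCP
        c=p+dz*R[:,2];u,v=proj(s,c);v0=int(round(v))
        D=s["depth"][v0].astype(float);d0=-(s["world_to_cam"]@np.r_[c,1])[2]
        us=np.arange(int(u)-25,int(u)+26);ok=us[abs(D[us]-d0)<.03]
        if not len(ok): print(n,dz,"none");continue
        print(n,dz,"exp",round(u,1),"meas",ok.mean().round(2),"n",len(ok),"w_mm",round(len(ok)*d0/s["fx"]*1e3,1),"off_mm",round((ok.mean()-u)*d0/s["fx"]*1e3,2))
E
python3 shank.py; python3 - <<'E'
from h import *
for n in("side","scene"):
    s=snap(n);P=cloud(s)
    m=(np.hypot(P[...,0]-.535,P[...,1]+.0645)<.075)&(P[...,2]>.105)&(P[...,2]<.114)
    v,u=np.nonzero(m);h=cv2.convexHull(np.c_[u,v].astype(np.float32));
    # map hull to plane z=.110 and take rect
    q=np.array([onz(s,a,b,.110)[:2] for a,b in h[:,0]])*1000
    print(n,cv2.minAreaRect(q.astype(np.float32)),"ring med",np.median(P[m][:,2]))
    m=(np.hypot(P[...,0]-.535,P[...,1]+.0645)<.03)&(P[...,2]>.1155)&(P[...,2]<.122)
    print(m.sum(),P[m].mean(0).round(4),cv2.minEnclosingCircle((P[m][:,:2]*1000).astype(np.float32)))
E
```

```text
side 0.03 exp 343.7 meas 345.0 n 9 w_mm 14.4 off_mm 2.03
side 0.05 exp 343.4 meas 345.0 n 9 w_mm 14.6 off_mm 2.54
side 0.07 exp 343.1 meas 344.5 n 8 w_mm 13.2 off_mm 2.23
side 0.09 exp 342.9 meas 344.0 n 9 w_mm 15.0 off_mm 1.89
side 0.105 exp 342.7 meas 344.0 n 9 w_mm 15.1 off_mm 2.26
scene 0.03 none
scene 0.05 none
scene 0.07 none
scene 0.09 none
scene 0.105 none
side ((536.524169921875, -68.25509643554688), (96.11051940917969, 100.80633544921875), 3.0091564655303955) ring med 0.10998347130137193
299 [ 0.5349 -0.0646  0.118 ] ((535.1528930664062, -65.01981353759766), 29.56218719482422)
scene ((544.4863891601562, -27.90550994873047), (53.716487884521484, 115.40525817871094), 60.4754753112793) ring med 0.11007828758464466
93 [ 0.5389 -0.0475  0.1183] ((538.216064453125, -52.9285888671875), 19.786975860595703)
```

The side camera reads about 2 mm off in x, at every height along the pin. The pin is therefore straight, and the camera carries a bias within its stated tolerance. Corrected for that, all views put the gauge axis at (0.535, -0.0645). I'll centre the pin on it.

```bash
python3 -m pendant '[[-0.15,0.65,0,0,-0.002,-0.007,255],[0,0,0,0,0,0,255],[0,0,0,0,0,0,255],[0,0,0,0,0,0,255]]'; cat > st.py <<'E'
from h import *
st=robot.read_state();R=st["orientation"];p=st["position"];print(round(st["time_s"],2),p.round(4),"z",R[:,2].round(4),"F",st["wrist_force"].round(2),"nose",(p+.1172*R[:,2]).round(4), "toolshift_cm to axis",(R.T@(np.array([.535,-.0645,0])-(p+.1172*R[:,2])))[:2].round(4)*100)
E
python3 st.py
```

```text
time_s: 7.6
position: [0.5354, -0.0636, 0.2628]
orientation: [[-1.0, -0.001, 0.006], [-0.001, 1.0, -0.001], [-0.006, -0.001, -1.0]]
wrist_force: [0.9, -0.6, -1.6]
width: 0.24
7.6 [ 0.5354 -0.0636  0.2628] z [ 0.0057 -0.0011 -1.    ] F [ 0.88 -0.58 -1.57] nose [ 0.5361 -0.0638  0.1456] toolshift_cm to axis [ 0.19 -0.06]
```

```bash
python3 -m pendant '[[0.04,-0.07,0.6,0,0.006,0,255],[0,0,0.6,0,0,0,255],[0,0,0.4,0,0,0,255],[0,0,0,0,0,0,255],[0,0,0,0,0,0,255]]'; python3 st.py
```

```text
time_s: 8.1
position: [0.5347, -0.0645, 0.2447]
orientation: [[-1.0, -0.001, -0.002], [-0.001, 1.0, -0.001], [0.002, -0.001, -1.0]]
wrist_force: [0.5, 0.5, -1.8]
width: 0.245
8.1 [ 0.5347 -0.0645  0.2447] z [-0.0019 -0.0011 -1.    ] F [ 0.49  0.45 -1.78] nose [ 0.5345 -0.0647  0.1275] toolshift_cm to axis [-0.08  0.03]
```

Centred. Now the slow descent.

```bash
python3 -m pendant '[[0,0,0.3,0,0,0,255],[0,0,0.3,0,0,0,255],[0,0,0.3,0,0,0,255],[0,0,0.3,0,0,0,255],[0,0,0.3,0,0,0,255]]'; python3 st.py;  python3 -m pendant '[[0,0,0.3,0,0,0,255],[0,0,0.3,0,0,0,255],[0,0,0.3,0,0,0,255],[0,0,0.3,0,0,0,255],[0,0,0.3,0,0,0,255]]'; python3 st.py
```

```text
time_s: 8.6
position: [0.5349, -0.0646, 0.229]
orientation: [[-1.0, -0.001, -0.001], [-0.001, 1.0, -0.001], [0.001, -0.001, -1.0]]
wrist_force: [0.4, 0.7, -1.3]
width: 0.244
8.6 [ 0.5349 -0.0646  0.229 ] z [-9.0e-04 -1.2e-03 -1.0e+00] F [ 0.39  0.66 -1.26] nose [ 0.5348 -0.0647  0.1118] toolshift_cm to axis [-0.03  0.04]
time_s: 9.1
position: [0.5348, -0.0646, 0.2126]
orientation: [[-1.0, -0.001, -0.001], [-0.001, 1.0, -0.001], [0.001, -0.001, -1.0]]
wrist_force: [0.1, -0.4, -2.1]
width: 0.247
9.1 [ 0.5348 -0.0646  0.2126] z [-0.0011 -0.0012 -1.    ] F [ 0.08 -0.37 -2.12] nose [ 0.5347 -0.0648  0.0954] toolshift_cm to axis [-0.04  0.04]
```

```bash
python3 -m pendant '[[0,0,0.3,0,0,0,255],[0,0,0.3,0,0,0,255],[0,0,0.3,0,0,0,255],[0,0,0.3,0,0,0,255]]'; python3 st.py;  python3 -m pendant '[[0,0,0.3,0,0,0,255],[0,0,0.3,0,0,0,255],[0,0,0.3,0,0,0,255],[0,0,0.3,0,0,0,255]]'; python3 st.py
```

```text
time_s: 9.5
position: [0.5348, -0.0647, 0.1994]
orientation: [[-1.0, -0.001, -0.001], [-0.001, 1.0, -0.001], [0.001, -0.001, -1.0]]
wrist_force: [-0.2, 0.1, -0.3]
width: 0.241
9.5 [ 0.5348 -0.0647  0.1994] z [-0.0011 -0.0012 -1.    ] F [-0.21  0.08 -0.33] nose [ 0.5347 -0.0648  0.0822] toolshift_cm to axis [-0.04  0.04]
time_s: 9.9
position: [0.5348, -0.0647, 0.1864]
orientation: [[-1.0, -0.001, -0.001], [-0.001, 1.0, -0.001], [0.001, -0.001, -1.0]]
wrist_force: [0.7, 0.8, -0.9]
width: 0.241
9.9 [ 0.5348 -0.0647  0.1864] z [-0.0011 -0.0012 -1.    ] F [ 0.68  0.82 -0.87] nose [ 0.5347 -0.0648  0.0692] toolshift_cm to axis [-0.04  0.04]
```

```bash
python3 -m pendant '[[0,0,0.3,0,0,0,255],[0,0,0.3,0,0,0,255],[0,0,0.2,0,0,0,255],[0,0,0.2,0,0,0,255]]'; python3 st.py;  python3 -m pendant '[[0,0,0.2,0,0,0,255],[0,0,0.2,0,0,0,255],[0,0,0.2,0,0,0,255],[0,0,0.2,0,0,0,255]]'; python3 st.py
```

```text
time_s: 10.3
position: [0.5349, -0.0646, 0.1754]
orientation: [[-1.0, -0.001, -0.001], [-0.001, 1.0, -0.001], [0.001, -0.001, -1.0]]
wrist_force: [0.8, 1.1, -0.2]
width: 0.244
10.3 [ 0.5349 -0.0646  0.1754] z [-0.001 -0.001 -1.   ] F [ 0.84  1.09 -0.23] nose [ 0.5347 -0.0647  0.0582] toolshift_cm to axis [-0.03  0.03]
time_s: 10.7
position: [0.535, -0.0646, 0.1668]
orientation: [[-1.0, -0.001, -0.001], [-0.001, 1.0, -0.001], [0.001, -0.001, -1.0]]
wrist_force: [0.1, -0.0, -2.1]
width: 0.249
10.7 [ 0.535  -0.0646  0.1668] z [-6.e-04 -1.e-03 -1.e+00] F [ 0.14 -0.05 -2.11] nose [ 0.5349 -0.0647  0.0496] toolshift_cm to axis [-0.01  0.02]
```

```bash
python3 -m pendant '[[0,0,0.2,0,0,0,255],[0,0,0.2,0,0,0,255],[0,0,0.2,0,0,0,255],[0,0,0.2,0,0,0,255]]'; python3 st.py;  python3 -m pendant '[[0,0,0.2,0,0,0,255],[0,0,0.1,0,0,0,255],[0,0,0.1,0,0,0,255]]'; python3 st.py;  python3 -m pendant '[[0,0,0.1,0,0,0,255],[0,0,0.1,0,0,0,255],[0,0,0.1,0,0,0,255]]'; python3 st.py
```

```text
time_s: 11.1
position: [0.535, -0.0646, 0.1581]
orientation: [[-1.0, -0.001, -0.001], [-0.001, 1.0, -0.001], [0.001, -0.001, -1.0]]
wrist_force: [1.1, 1.2, -1.0]
width: 0.245
11.1 [ 0.535  -0.0646  0.1581] z [-6.e-04 -9.e-04 -1.e+00] F [ 1.13  1.2  -0.97] nose [ 0.5349 -0.0647  0.0409] toolshift_cm to axis [-0.01  0.02]
time_s: 11.4
position: [0.535, -0.0646, 0.1536]
orientation: [[-1.0, -0.001, -0.001], [-0.001, 1.0, -0.001], [0.001, -0.001, -1.0]]
wrist_force: [0.1, 0.3, -1.6]
width: 0.244
11.4 [ 0.535  -0.0646  0.1536] z [-7.e-04 -9.e-04 -1.e+00] F [ 0.08  0.29 -1.65] nose [ 0.5349 -0.0647  0.0364] toolshift_cm to axis [-0.01  0.02]
time_s: 11.7
position: [0.535, -0.0646, 0.1504]
orientation: [[-1.0, -0.001, -0.001], [-0.001, 1.0, -0.001], [0.001, -0.001, -1.0]]
wrist_force: [-0.6, -0.2, -1.4]
width: 0.244
11.7 [ 0.535  -0.0646  0.1504] z [-6.e-04 -9.e-04 -1.e+00] F [-0.55 -0.19 -1.45] nose [ 0.5349 -0.0647  0.0332] toolshift_cm to axis [-0.01  0.02]
```

```bash
for i in 1 ; do python3 -m pendant '[[0,0,0.1,0,0,0,255],[0,0,0.1,0,0,0,255]]'; done | grep -E "pos|force"; python3 st.py; python3 -m pendant '[[0,0,0.1,0,0,0,255],[0,0,0.1,0,0,0,255]]'|grep -E "pos|force"; python3 st.py; python3 -m pendant '[[0,0,0.1,0,0,0,255],[0,0,0.1,0,0,0,255]]'|grep -E "pos|force"; python3 st.py
```

```text
position: [0.5351, -0.0647, 0.1484]
wrist_force: [0.2, -0.4, -0.1]
11.9 [ 0.5351 -0.0647  0.1484] z [-5.0e-04 -1.1e-03 -1.0e+00] F [ 0.16 -0.36 -0.13] nose [ 0.535  -0.0648  0.0312] toolshift_cm to axis [-0.    0.03]
position: [0.5355, -0.0647, 0.1468]
wrist_force: [-1.0, 0.5, 12.8]
12.1 [ 0.5355 -0.0647  0.1468] z [ 8.0e-04 -1.3e-03 -1.0e+00] F [-0.95  0.45 12.81] nose [ 0.5356 -0.0649  0.0296] toolshift_cm to axis [0.06 0.04]
position: [0.537, -0.0648, 0.1468]
wrist_force: [-2.0, 1.5, 13.0]
12.3 [ 0.537  -0.0648  0.1468] z [ 0.005  -0.0014 -1.    ] F [-2.01  1.49 13.02] nose [ 0.5376 -0.0649  0.0296] toolshift_cm to axis [0.27 0.05]
```

Contact: the nose stopped at 29.6 mm, which is the lowest ring's seat (30 ± 4.5 mm), at about 13 N. The arm is drifting a little in x, so I'll correct that while holding a light press.

```bash
python3 -m pendant '[[0.1,0,0.05,0,0.004,0,255],[0.05,0,0.05,0,0.002,0,255]]'|grep -E "pos|force"; python3 st.py; python3 -m pendant '[[0,0,0.06,0,0,0,255],[0,0,0.06,0,0,0,255]]'|grep -E "pos|force"; python3 st.py
```

```text
position: [0.5364, -0.0647, 0.1469]
wrist_force: [-0.2, 0.1, 4.4]
12.5 [ 0.5364 -0.0647  0.1469] z [ 0.0017 -0.0014 -1.    ] F [-0.25  0.11  4.39] nose [ 0.5366 -0.0649  0.0297] toolshift_cm to axis [0.16 0.04]
position: [0.5372, -0.0648, 0.1468]
wrist_force: [-2.1, 0.2, 11.8]
12.7 [ 0.5372 -0.0648  0.1468] z [ 0.004  -0.0016 -1.    ] F [-2.06  0.18 11.77] nose [ 0.5377 -0.0649  0.0296] toolshift_cm to axis [0.28 0.05]
```

```bash
python3 -m pendant '[[0.12,0,0.05,0,0.004,0,255],[0.08,0,0.05,0,0.003,0,255],[0.05,0,0.06,0,0.002,0,255]]'|grep -E "pos|force"; python3 st.py; python3 -m pendant '[[0.06,0,0.06,0,0.002,0,255],[0.06,0,0.06,0,0.002,0,255],[0.06,0,0.06,0,0.002,0,255]]'|grep -E "pos|force"; python3 st.py
```

```text
position: [0.5362, -0.0648, 0.1469]
wrist_force: [0.5, 1.4, 9.4]
13.0 [ 0.5362 -0.0648  0.1469] z [-0.001  -0.0017 -1.    ] F [0.53 1.41 9.38] nose [ 0.5361 -0.065   0.0297] toolshift_cm to axis [0.11 0.05]
position: [0.5363, -0.0648, 0.1469]
wrist_force: [1.0, 0.7, 8.1]
13.3 [ 0.5363 -0.0648  0.1469] z [-0.0023 -0.0017 -1.    ] F [1.01 0.67 8.11] nose [ 0.536  -0.065   0.0297] toolshift_cm to axis [0.09 0.05]
```

```bash
python3 -m pendant '[[0.07,0,0.06,0,0.001,0,255],[0.07,0,0.06,0,0.001,0,255],[0.06,0,0.06,0,0.001,0,255],[0.06,0,0.06,0,0.001,0,255]]'|grep -E "pos|force"; python3 st.py; python3 -m pendant '[[0.07,0,0.06,0,0,0,255],[0.07,0,0.06,0,0,0,255],[0.06,0,0.06,0,0,0,255],[0.06,0,0.06,0,0,0,255]]'|grep -E "pos|force"; python3 - <<'E'
from h import *
s=snap("side");save(s,"s5.png",(280,140,430,340),3)
E
python3 st.py
```

```text
position: [0.5362, -0.0648, 0.1469]
wrist_force: [0.4, 0.6, 8.8]
13.7 [ 0.5362 -0.0648  0.1469] z [ 1.0e-04 -1.8e-03 -1.0e+00] F [0.37 0.56 8.8 ] nose [ 0.5362 -0.065   0.0297] toolshift_cm to axis [0.12 0.05]
position: [0.5358, -0.0648, 0.1469]
wrist_force: [0.0, 0.8, 8.8]
14.15 [ 0.5358 -0.0648  0.1468] z [ 0.0062 -0.0019 -1.    ] F [-0.71  0.34  9.23] nose [ 0.5365 -0.065   0.0296] toolshift_cm to axis [0.17 0.05]
```

View pics/s5.png

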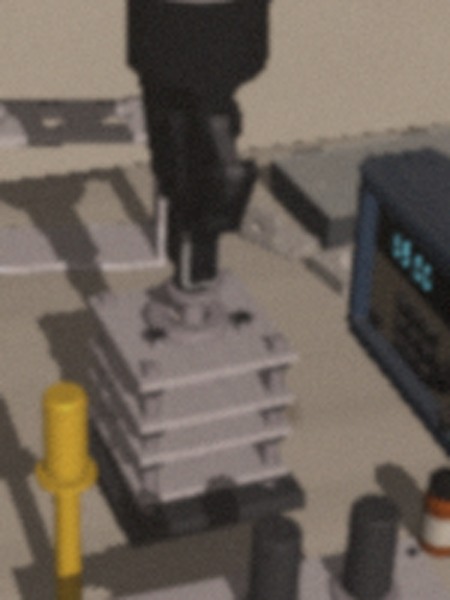

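The pin is seated in the lowest ring, with no movement over about 2 s at 8–13 N. The picture shows the collar at crop (193,290), still clear of the top ring, so only the lowest (three-dot) ring stops it. It goes in the rear pocket of the grading rack. Now I'll draw it out.

```bash
python3 -m pendant '[[0.05,0,-0.3,0,0.004,0,255],[0,0,-0.6,0,0.002,0,255],[0,0,-1,0,0,0,255],[0,0,-1.2,0,0,0,255]]'; python3 st.py; python3 -m pendant '[[0,0,-1.5,0,0,0,255],[0,0,-1.5,0,0,0,255],[0,0,-1.5,0,0,0,255],[0,0,-1.5,0,0,0,255],[0,0,-1.5,0,0,0,255]]'; python3 st.py
```

```text
time_s: 14.55
position: [0.534, -0.0646, 0.178]
orientation: [[-1.0, -0.002, -0.004], [-0.002, 1.0, -0.001], [0.004, -0.001, -1.0]]
wrist_force: [0.7, -0.0, 0.1]
width: 0.248
14.55 [ 0.534  -0.0646  0.178 ] z [-0.0038 -0.0015 -1.    ] F [ 0.72 -0.02  0.08] nose [ 0.5336 -0.0647  0.0608] toolshift_cm to axis [-0.17  0.03]
time_s: 15.05
position: [0.5334, -0.0646, 0.2585]
orientation: [[-1.0, -0.002, -0.005], [-0.002, 1.0, -0.002], [0.005, -0.002, -1.0]]
wrist_force: [0.3, -0.1, -2.1]
width: 0.243
15.05 [ 0.5334 -0.0646  0.2585] z [-0.0051 -0.0019 -1.    ] F [ 0.33 -0.05 -2.07] nose [ 0.5328 -0.0648  0.1413] toolshift_cm to axis [-0.29  0.06]
```

```bash
python3 -m pendant '[[0,1,-2,0,0.005,0,255],[0.1,3,-1.5,0,0,0,255],[0.2,4,0,0,0,0,255],[0.2,4,0,0,0,0,255],[0.2,4,0,0,0,0,255],[0.2,3,0,0,0,0,255],[0.1,1.3,0,0,0,0,255],[0,0,0,0,0,0,255]]'; python3 -m pendant '[[0,0,0,0,0,0,255]]'|grep pos; python3 - <<'E'
from h import *
s=snap("wrist");save(s,"w6.png");P=cloud(s)
m=(P[...,0]>.4)&(P[...,0]<.65)&(P[...,1]>.15)&(P[...,1]<.3)&(P[...,2]>.109)&(P[...,2]<.12)
v,u=np.nonzero(m);print(m.sum(),cv2.minAreaRect((P[m][:,:2]*1000).astype(np.float32)),np.median(P[m][:,2]))
print("rear hole exp",proj(s,[.566,.205,.114]))
# plate mask filled, holes = inner contours
M=(m*255).astype(np.uint8);cs,h=cv2.findContours(M,cv2.RETR_CCOMP,cv2.CHAIN_APPROX_NONE)
for c,hh in zip(cs,h[0]):
    if hh[3]>=0 and cv2.contourArea(c)>60:
        q=np.array([onz(s,a,b,.114)[:2] for a,b in c[:,0]])*1000
        print("hole",cv2.minEnclosingCircle(c)[0],q.mean(0).round(1),cv2.minEnclosingCircle(q.astype(np.float32)))
E
python3 st.py
```

```text
time_s: 15.85
position: [0.523, 0.1445, 0.3016]
orientation: [[-1.0, 0.001, -0.005], [0.001, 1.0, -0.003], [0.005, -0.003, -1.0]]
wrist_force: [0.2, -0.2, -1.9]
width: 0.245
position: [0.523, 0.1441, 0.3019]
9989 ((520.444091796875, 216.55726623535156), (60.7697868347168, 166.14077758789062), 77.37870788574219) 0.11459605892376795
rear hole exp (np.float64(385.5378645399201), np.float64(260.2305616557294))
hole (386.9137878417969, 257.7930908203125) [563.1 206.1] ((563.473388671875, 206.1394805908203), 12.438682556152344)
hole (399.53125, 213.0625) [519.8 216.2] ((519.8928833007812, 216.08712768554688), 12.412515640258789)
hole (413.0, 165.6666717529297) [476.4 225.8] ((476.4281005859375, 226.14273071289062), 12.613445281982422)
16.0 [0.523  0.1438 0.3018] z [-0.0053 -0.0029 -1.    ] F [-0.22  0.14 -1.56] nose [0.5224 0.1435 0.1846] toolshift_cm to axis [ -1.39 -20.74]
```

View pics/w6.png

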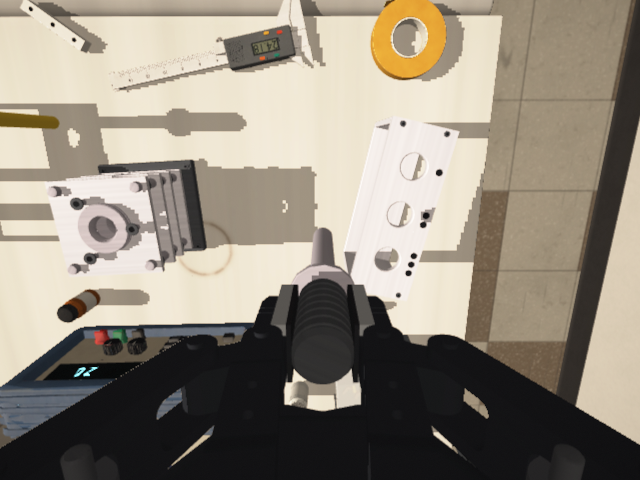

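The wrist view shows the grading rack's pockets with their dots. The rear one, with three dots, is at (387,258), or (0.564, 0.206). The hole radius measures 12.4 mm and the plate height 114 mm, as they should be. I'll go above it.

```bash
python3 -m pendant '[[-0.8,1.2,0,-0.003,0.005,0,255],[-1.2,1.8,0,0,0,0,255],[-1.2,1.8,0,0,0,0,255],[-0.7,1,1,0,0,0,255],[0,0,1.5,0,0,0,255],[0,0,1,0,0,0,255],[0,0,0,0,0,0,255],[0,0,0,0,0,0,255]]'|grep wid; python3 st.py
```

```text
width: 0.244
16.8 [0.5646 0.1945 0.2644] z [-0.0107 -0.0017 -0.9999] F [-0.36  0.41 -1.34] nose [0.5633 0.1943 0.1472] toolshift_cm to axis [  2.36 -25.88]
```

```bash
python3 -m pendant '[[0,1.1,0,-0.002,-0.011,0,255],[0,0,0.5,0,0,0,255],[0,0,0,0,0,0,255],[0,0,0,0,0,0,255]]'|grep wid; python3 st.py
```

```text
width: 0.244
17.2 [0.5649 0.2061 0.2608] z [ 0.0035  0.0011 -1.    ] F [ 0.52 -0.69 -0.84] nose [0.5654 0.2063 0.1436] toolshift_cm to axis [  2.75 -27.13]
```

```bash
python3 -m pendant '[[0.05,0,0.8,0,0.003,0,255],[0,0,0.8,0,0,0,255],[0,0,0.7,0,0,0,255],[0,0,0.7,0,0,0,255],[0,0,0.6,0,0,0,255]]'|grep forc; python3 st.py;  python3 -m pendant '[[0,0,1,0,0,0,255],[0,0,1.2,0,0,0,255],[0,0,1.2,0,0,0,255],[0,0,1.2,0,0,0,255],[0,0,1.2,0,0,0,255],[0,0,0.8,0,0,0,255]]'|grep forc; python3 st.py
```

```text
wrist_force: [0.1, -0.1, -1.4]
17.7 [0.5646 0.2061 0.222 ] z [ 7.0e-04  1.2e-03 -1.0e+00] F [ 0.06 -0.13 -1.44] nose [0.5647 0.2062 0.1048] toolshift_cm to axis [  2.63 -27.12]
wrist_force: [0.4, -0.3, -1.7]
18.3 [0.5641 0.2058 0.1501] z [ 1.e-04  1.e-03 -1.e+00] F [ 0.36 -0.27 -1.7 ] nose [0.5641 0.2059 0.0329] toolshift_cm to axis [  2.57 -27.08]
```

In the hole. 23 mm remain until the collar reaches the plate, at TCP z of about 0.127.

```bash
python3 -m pendant '[[0,0,0.6,0,0,0,255],[0,0,0.5,0,0,0,255],[0,0,0.4,0,0,0,255],[0,0,0.3,0,0,0,255]]'|grep forc; python3 st.py;  python3 -m pendant '[[0,0,0.15,0,0,0,255],[0,0,0.1,0,0,0,255]]'|grep forc; python3 st.py
```

```text
wrist_force: [0.1, -0.3, -1.5]
18.7 [0.5639 0.2058 0.1301] z [-5.e-04  8.e-04 -1.e+00] F [ 0.12 -0.26 -1.53] nose [0.5638 0.2058 0.0129] toolshift_cm to axis [  2.53 -27.07]
wrist_force: [0.5, -0.7, -1.1]
18.9 [0.564  0.2058 0.1276] z [-2.e-04  9.e-04 -1.e+00] F [ 0.48 -0.7  -1.14] nose [0.564  0.2059 0.0104] toolshift_cm to axis [  2.56 -27.08]
```

```bash
python3 -m pendant '[[0,0,0.05,0,0,0,255],[0,0,0.05,0,0,0,255]]'|grep forc; python3 st.py; python3 -m pendant '[[0,0,0.05,0,0,0,255]]'|grep forc; python3 st.py
```

```text
wrist_force: [-4.3, -1.3, 9.2]
19.1 [0.5641 0.2059 0.1272] z [ 4.0e-04  1.1e-03 -1.0e+00] F [-4.3  -1.31  9.25] nose [0.5642 0.206  0.01  ] toolshift_cm to axis [  2.57 -27.08]
wrist_force: [-2.9, -0.9, 5.1]
19.2 [0.5642 0.2059 0.1272] z [ 0.001   0.0013 -1.    ] F [-2.9  -0.94  5.09] nose [0.5643 0.206  0.01  ] toolshift_cm to axis [  2.59 -27.09]
```

The collar meets the plate at exactly the pick-up height, so the pin did not slip in the grip. Releasing and backing off upward.

```bash
python3 -m pendant '[[0,0,0,0,0,0,255],[0,0,0,0,0,0,200],[0,0,0,0,0,0,120],[0,0,0,0,0,0,40],[0,0,0,0,0,0,0],[0,0,0,0,0,0,0],[0,0,0,0,0,0,0]]'; python3 -m pendant '[[0,0,-1,0,0,0,0],[0,0,-2,0,0,0,0],[0,0,-3,0,0,0,0],[0,0,-3,0,0,0,0],[0,0,-2,0,0,0,0],[2,0,-1,0,0,0,0],[3,0,0,0,0,0,0],[3,0,0,0,0,0,0]]'; python3 -m pendant '[[3,0,0,0,0,0,0],[1,0,0,0,0,0,0],[0,0,0,0,0,0,0],[0,0,0,0,0,0,0]]'; python3 - <<'E'
from h import *
s=snap("wrist");a=snap("side");P=cloud(s)
m=(np.hypot(P[...,0]-.564,P[...,1]-.206)<.022)&(P[...,2]>.16)&(P[...,2]<.2);print("knob top",m.sum(),P[m].mean(0).round(4))
f=cv2.cvtColor(s["frame"],cv2.COLOR_RGB2BGR);g=cv2.cvtColor(a["frame"],cv2.COLOR_RGB2BGR)
cv2.imwrite("pics/fin.png",np.hstack([cv2.resize(f,(400,300)),cv2.resize(g[130:430,200:500],(400,400))[:300]]))
E
python3 st.py
```

```text
time_s: 19.9
position: [0.5648, 0.2061, 0.1277]
orientation: [[-1.0, 0.013, 0.002], [0.013, 1.0, 0.002], [-0.002, 0.002, -1.0]]
wrist_force: [-0.6, -0.8, 0.1]
width: 0.998
time_s: 20.7
position: [0.4843, 0.2065, 0.2565]
orientation: [[-1.0, 0.015, 0.004], [0.015, 1.0, 0.002], [-0.004, 0.003, -1.0]]
wrist_force: [-0.2, -0.0, -0.3]
width: 1.0
time_s: 21.1
position: [0.4414, 0.2073, 0.2601]
orientation: [[-1.0, 0.013, 0.008], [0.013, 1.0, 0.005], [-0.008, 0.005, -1.0]]
wrist_force: [-0.3, 0.3, 0.1]
width: 1.001
knob top 618 [0.5611 0.2066 0.1657]
21.2 [0.4417 0.2072 0.2597] z [ 0.0077  0.0043 -1.    ] F [-0.15 -0.19 -0.05] nose [0.4426 0.2077 0.1425] toolshift_cm to axis [ -9.51 -27.15]
```

View pics/fin.png

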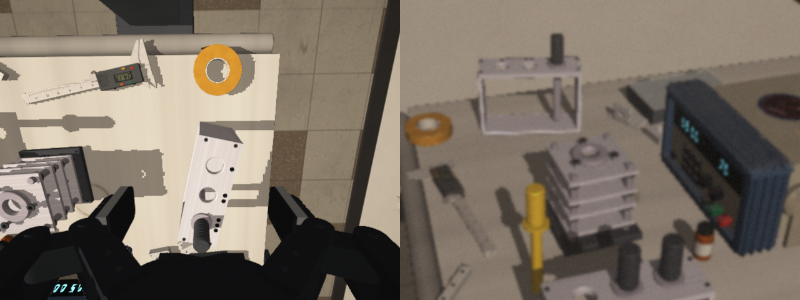

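The pin stands upright in the rear pocket of the grading rack. Its knob top is at 165.7 mm, as it should be with the collar on the plate, and everything else is unmoved. Handing in.

```bash
python3 -c "
from workcell import robot
print(robot.sign_off())"
```

```text
the job is handed in; nothing more can be done
None
```

The pin is graded and standing in the three-dot (rear) pocket of the grading rack. I handed the job in at 21.2 s of the 54 s allowed; no verdict came back.

- **Grading:** The front pin passed the top three rings without contact. The lowest, three-dot ring stopped it with the nose at 29.6 mm above the bench, where a seat at 30 ± 4.5 mm was expected. I held it there for about 2 s, mostly at 8–9 N with readings between 4 and 13 N, and it did not sink any further.
- **Placing:** The collar met the plate at the same tool height as at pick-up, so the pin did not slip in the grip. After release the knob top measured 165.7 mm against the expected 166 mm. The pin stands upright, the other two pins, the vial and the yellow look-alike look undisturbed, and the gripper is open and clear.
- **Disagreements:** The side camera reads about 2 mm off in x, within its stated tolerance. During the press the arm drifted up to about 2 mm in x, which I corrected while holding. I could not see the ring seat directly; that it was the lowest ring rests on height and force.
- **Not checked:** The white bar is only partly in the last picture, so I have no full final check on it, but the arm never went near it.

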